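# Press a new knob onto a sauce-pot lid with the bench locking clamp

### The arm

A 6-joint arm with a two-finger parallel gripper is mounted at the origin on the work surface. World frame = base frame: x ahead of the robot, y to its left, z up, the work surface at z = 0. Lengths are in mm, angles in rad, forces in N, time in s.
With the tool pointing down it reaches from about 350 to 775 mm from the base axis. Payload 7.3 kg.
Tool frame: the origin (TCP) lies midway between the tips of the shut fingers; the grasp point (between the pads) lies 19 mm behind it (bot.grip_depth is the distance from the TCP to the grasp point, in mm); z points along the fingers, x is the direction in which the jaws open and shut, and the axes are right-handed (so a half turn about z gives the same grasp; the last joint's range is limited). The gripper opens to 92 mm and grips with 3 to 60 N. Pads are 19 mm wide; open, the fingers measure 130 mm over their backs; the gripper's body (75 mm by 190 mm) begins 47 mm behind the grasp point.
Start: joints at [1.084, 0.342, 1.524, -0, 1.275, -0.146], TCP at [175.463, 494.831, 226.741] pointing down, gripper open.
Joint ranges: [-2.53, 2.53], [-0.77, 2.02], [0.04, 2.7], [-1, 4.14], [0.28, 2.66], [-3.11, 3.11]. Speed limits (rad/s): [2.57, 2.57, 3.14, 3.14, 3.14, 3.14].

### API

Orientations are given as [roll, pitch, yaw] about the fixed x, y, z axes, in that order (R = Rz(yaw) Ry(pitch) Rx(roll)).
In Python, from plant import bot gives the robot as it stands. The module is installed in compiled form; this text tells all that it offers.
- The arm moves only by the shell command python3 -m inch 'ROWS'. ROWS is JSON, a list that holds one entry, the list of rows, each a list of 7 numbers: the shift along the tool's x, y, z each as a share of 0.2 m, from -1 to 1, then the turn, a rotation vector about the tool's x, y, z each as a share of 45 degrees, from -1 to 1, then the closure, from -1 (fully open) to 1 (shut), so that 0 is half open. A call has exactly 10 rows; each row is the pose to reach, as a shift and turn from the pose commanded when the call began, along the tool's axes at that moment; what a row does not reach only later rows make up. A row lasts 1/8 s, in which the tool goes at most 62.5 mm and 10.7 degrees, less where a joint would pass 70% of its speed; a pose out of reach is approached as far as the arm can. A call with a number of a shift or a turn outside -1 to 1 is refused whole. A call with a gripper value outside its range is refused whole. The fingers move at their own pace and stop on an object; the grip force is fixed at half the most. Time passes only in rows, so rows that repeat a pose let the fingers close, or fill a call up. It gives the time, the measured TCP pose, the force and the opening at its end, in the units of the state.
- bot.get_obs(): the state, without advancing time (a new reading comes with each control period).
- bot.capture(name): name is "scene" or "top"; returns the picture (400x640x3 uint8, red, green, blue); there is no depth.
- bot.camera_params(name): a dict with "fx", "fy", "cx", "cy" (pixels), "R" (3x3) and "t" (3): a world point X has camera coordinates R X + t. Camera axes: x right, y down, z forward; pixel columns grow to the right and rows downward; lengths in mm; the calibration is good to about 2 mm. A picture is of the moment at which its call begins. camera_params takes no time and is no camera call.
- bot.close_job(): hands the job in, once; it reports no verdict.
The state is a dict: "time": time; "joint_positions": joint angles; "dq": joint speeds; "tau": joint torques, N m; "tool_pos": TCP position; "tcp_rot": TCP orientation; "contact_force": force on the tool from outside, world axes, zero at the start; "moment": the same for the moment, N m; "grip_width": finger opening in mm.
Only numpy, scipy, OpenCV 4.12 (cv2) and the standard library are available. Lean on these libraries where they do the work, as an engineer would, in place of code of your own. Each camera call takes 0.05 s, during which the arm holds its last target.

### The job

The small lid standing in the bench locking clamp has a new knob that still stands proud. Squeeze the clamp's swinging handle in towards its fixed handle until it has gone over centre and the knob is pressed fully home, feeling for the firm stop and not forcing it (never more than about 20 N on the handle), and let go so that the clamp holds locked by itself. Then pull the release lever at the tail to make the clamp spring open and let go of the lever, without touching the handle meanwhile; touch the lid and knob only with the clamp, and leave the other things on the counter where they are.

Things in the scene. Friction and masses are not known exactly. Their poses are not given: they have to be found in the camera images.
- clamp: Locking clamp fixed to the counter, base plate 220 x 100 x 12 mm; pliers lying flat, their plane 65 mm above the counter. Origin on the counter below the pivot; z up; +x from pivot to jaws, -x to the handles' tails; +y to the swinging handle's side. Fixed handle: steel channel, y -25 to -11 mm, 46 to 84 mm high, pivot to x = -126 mm. Lid on edge at x 11 to 109 mm, top at 114 mm
- squeeze (a joint): Angle of the swinging handle about the vertical through the pivot, rad: 0 = open (0.33 rad off the clamp's -x axis, to +y), grows as squeezed to the fixed handle. Toggle spring: opens it below 0.13, shuts it above. Pushing at the grip takes up to about 13 N, then a firm stop when the knob is home: between 0.16 and 0.34, new each time, to be felt. It then stays locked
- handle: The swinging handle with the moving jaw: steel bar ending in a black rubber sleeve 70 mm long, 15 mm wide, 53 to 77 mm above the counter, 82 to 152 mm from the pivot. Origin on the counter below the pivot; axes as the clamp's when open, turning with the handle
- grip (a point): Point to push: middle of the sleeve's width and height, 125 mm from the pivot (clamp frame -118, +41, 65 mm when open); axes as handle. Push along the clamp's -y on its outer (+y) side. Outer faces of both handles are 73 mm apart here when open, about 31 to 53 mm when locked
- lever (a joint): Angle of the release lever about a vertical axis at clamp x = -85, y = -18 mm, rad: 0 = rest, in line with the fixed handle; grows (to 0.75) as its tail is pulled along the clamp's -y, away from the swinging handle. Its nose pushes the locked handle out: at about 0.35 to 0.6 that passes centre and springs open. Takes 1 to 6 N at the tail; a spring returns it when let go
- lever_tip (a point): Middle of the lever's tail paddle, a dark steel plate 9 mm wide (y), 40 mm long (x), 47 to 83 mm above the counter, sticking out behind the fixed handle; 95 mm behind the lever's axis. Axes as the clamp's when the lever is at rest; x points along the lever to its axis. Can be pinched from above, across y
- knob (a joint): How far the knob still stands proud of its home position, m: 0 = fully home, 0.004 to 0.006 at the start. It slides stiffly (22 N) and stays where it is pushed
- knob_face (a point): Middle of the face of the black round knob (24 mm across, 10 mm thick) on the lid, on the clamp's -y side; the jaw's screw pushes it along the clamp's +y when the handle is squeezed
- lid: Round stainless lid, 98 mm across, standing on edge in the clamp between its jaws, held fast. Origin at its centre, on the face that carries the knob
- spare_lid: Bystander: lid like the other but without knob, lying flat on the counter, 92 mm across, 6 mm high. Origin under its centre
- spare_knob: Bystander: black knob 24 mm across, 24 mm high, standing on the counter. Origin under its centre
- dip_cup: Bystander: white cup 64 mm across, 40 mm high. Origin under its centre
- bowl: Bystander: white bowl 140 mm across, 50 mm high. Origin under its centre
- plate: Bystander: white plate 200 mm across, 22 mm high. Origin under its centre
- ladle: Bystander: steel serving spoon 240 mm long, lying on the counter. Origin under its middle
- shaker: Bystander: glass shaker 48 mm across, 100 mm high. Origin under its centre

How it is judged (in metres and radians):
On the way, in this order (a step that is already met when the one before it is completed fails the run):
1. the clamp is locked over centre by itself, the knob fully home, the handle let go (value of joint squeeze above 0.15 rad and value of joint knob below 0.0007 m and contact force between the fingers and handle below 0.3 N), for 0.3 s.
2. the release lever is pulled while the clamp is still locked (value of joint lever above 0.08 rad and value of joint squeeze above 0.135 rad), for 0.05 s.
3. the clamp has sprung open by the lever, the lever still pulled and the handle not touched (value of joint lever above 0.15 rad and value of joint squeeze below 0.06 rad and contact force between the fingers and handle below 0.3 N), for 0.05 s.
At the end, for the whole second after the job is handed in: The swinging handle rests open (below 0.04 rad), the release lever is back at rest (below 0.05 rad), the knob is home (less than 0.7 mm proud), nothing moves and the other things stand where they stood (within 20 mm) (value of joint squeeze below 0.04 rad and value of joint lever below 0.05 rad and value of joint knob below 0.0007 m and velocity of joint squeeze between -0.05 and 0.05 rad/s); the robot touches nothing.
It fails at once if the handle is forced with more than 22 N (contact force between the fingers and handle above 22 N).
It fails at once if the lid or knob is touched by the robot (contact force between any of the fingers, the arm and lid above 0.5 N).
It fails at once if another thing on the counter is shifted by more than 20 mm (distance of any of spare_lid, spare_knob, dip_cup, bowl, plate, ladle, shaker from where it was at the start of the episode above 0.02 m).
It also fails if it takes over 58 s, if anything falls off the work surface, if the arm or the gripper's body presses on something with over 40 N, if the wrist force passes 120 N, or if a joint passes its speed limit or range.

## Working session

There is one attempt and no reset: what is moved stays moved. The work goes in short steps, Python scripts to look and compute and a shell command to move; the robot and the scene stay as the last step left them, time stands still between calls to the robot, and variables do not carry over. Pictures are saved under pics/ and viewed, and the job is handed in when it is done.

```bash
mkdir -p pics; python3 - <<'E'
from plant import bot
import cv2
o=bot.get_obs();print({k:(v if not hasattr(v,'round') else v) for k,v in o.items()})
for n in ("scene","top"):
    cv2.imwrite(f"pics/{n}0.png",bot.capture(n)[:,:,::-1]);print(n,bot.camera_params(n))
E
```

```text
{'time': 0.0, 'joint_positions': array([ 1.08398856e+00,  3.42717609e-01,  1.52503373e+00, -1.67401943e-06,
        1.27537091e+00, -1.45982105e-01]), 'dq': array([ 6.73932538e-04, -3.37361622e-06,  2.05695896e-04, -3.00526042e-03,
        9.11437878e-04,  4.53219359e-04]), 'tau': array([ 8.71402572e-04, -4.31242096e+01, -2.44218671e+01,  7.17372377e-02,
        5.61437861e-02, -1.24230228e-04]), 'tool_pos': array([175.26764129, 494.44851029, 226.04177568]), 'tcp_rot': array([-3.14137174e+00,  1.51356062e-03,  1.22997132e+00]), 'contact_force': array([ 0.09470464,  0.47858727, -0.1324882 ]), 'moment': array([-0.03039426, -0.06464067, -0.0597243 ]), 'grip_width': 92.06058566211482}
scene {'fx': 496.0766708033258, 'fy': 496.0766708033258, 'cx': 317.460081669629, 'cy': 198.50475908564724, 'R': array([[ 0.83165722,  0.55503443, -0.01682415],
       [ 0.35589665, -0.55603885, -0.75110477],
       [-0.42624389,  0.61867404, -0.65996862]]), 't': array([-474.87682947, -147.74359507, 1521.33796048])}
top {'fx': 477.8410498431784, 'fy': 477.8410498431784, 'cx': 321.1236876772999, 'cy': 202.23618102402952, 'R': array([[ 0.00556318, -0.99959017,  0.02808097],
       [-0.99234592, -0.00898278, -0.12316203],
       [ 0.1233638 , -0.02718086, -0.9919892 ]]), 't': array([ -29.55353672,  556.98826037, 1245.55633962])}
```

View pics/scene0.png

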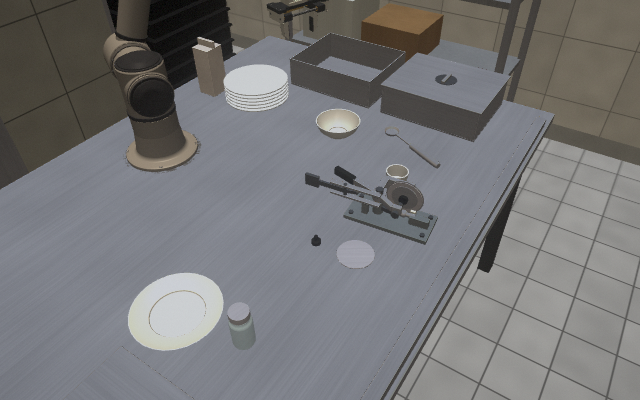

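View pics/top0.png

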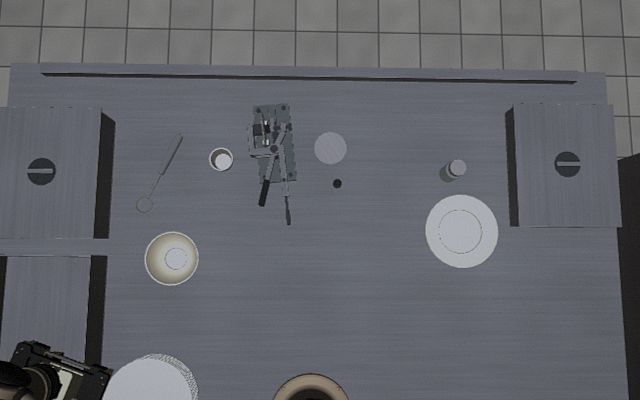

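```bash
python3 - <<'E'
import cv2
a=cv2.imread("pics/top0.png")[95:235,235:355];cv2.imwrite("pics/topz.png",cv2.resize(a,None,fx=4,fy=4,interpolation=cv2.INTER_CUBIC)) 
a=cv2.imread("pics/scene0.png")[150:250,290:450];cv2.imwrite("pics/scz.png",cv2.resize(a,None,fx=5,fy=5,interpolation=cv2.INTER_CUBIC))
E
```

```text
(no output)
```

View pics/topz.png

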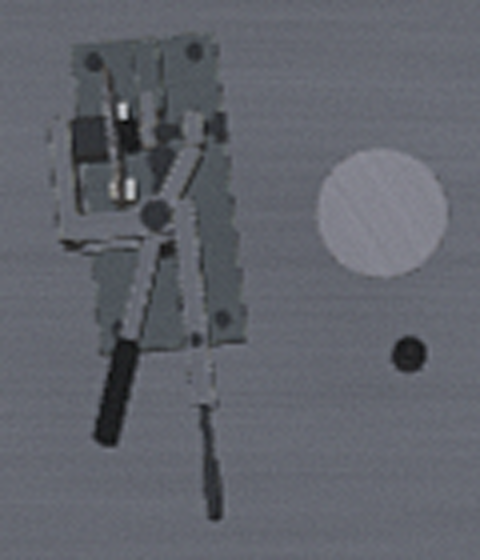

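View pics/scz.png

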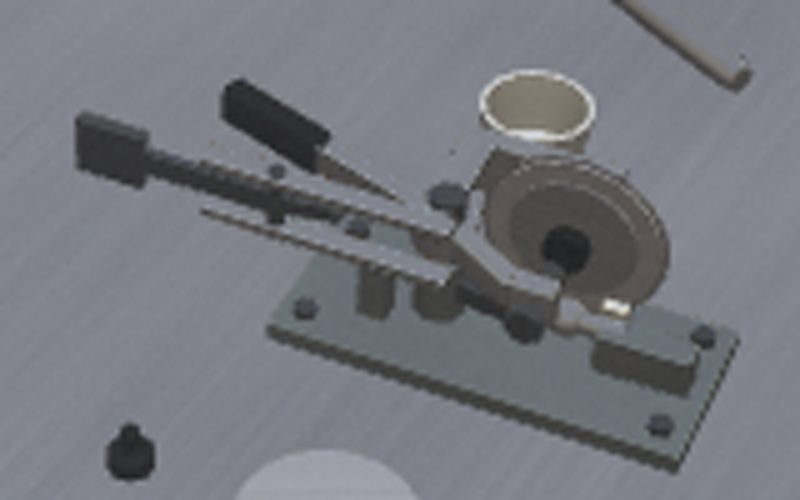

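```bash
cat > h.py <<'E'
import numpy as np
from plant import bot
def bp(n,u,v,z):
    c=bot.camera_params(n);R,t=np.array(c['R']),np.array(c['t'])
    d=R.T@np.array([(u-c['cx'])/c['fx'],(v-c['cy'])/c['fy'],1]);o=-R.T@t
    return o+d*(z-o[2])/d[2]
def proj(n,P):
    c=bot.camera_params(n);q=np.array(c['R'])@np.asarray(P,float)+c['t'];return np.array([c['fx']*q[0]/q[2]+c['cx'],c['fy']*q[1]/q[2]+c['cy']])
E
python3 - <<'E'
from h import *
T=lambda u,v,z:bp("top",235+u/4-.375,95+v/4-.375,z).round(1)
S=lambda u,v,z:bp("scene",290+u/5-.4,150+v/5-.4,z).round(1)
for nm,f,u,v,z in [("TL",T,72,45,12),("TR",T,215,36,12),("BR",T,245,342,12),("BL",T,100,352,12),("pivot",T,157,214,84),("sleeve end",T,105,445,77),("sleeve start",T,124,341,77),("paddle end",T,215,520,83),("paddle front",T,209,465,83),
 ("s sleeve end top",S,238,82,77),("s paddle end top",S,80,114,83),("s paddle front top",S,148,132,83),("S plate R",S,740,340,12),("S plate near",S,678,470,12),("S plate L",S,268,330,12)]:
    print(nm,f(u,v,z))
E
```

```text
TL [828.8 166.3  12. ]
TR [836.8  67.   12. ]
BR [620.4  43.4  12. ]
BL [612.5 142.2  12. ]
pivot [692.   99.8  84. ]
sleeve end [541.1 131.1  77. ]
sleeve start [609.2 120.2  77. ]
paddle end [492.7  59.3  83. ]
paddle front [528.1  63.7  83. ]
s sleeve end top [545.6 135.2  77. ]
s paddle end top [494.6  61.2  83. ]
s paddle front top [532.9  67.8  83. ]
S plate R [830.  162.1  12. ]
S plate near [841.6  61.7  12. ]
S plate L [624.5  39.   12. ]
```

```bash
cat >> h.py <<'E'
from scipy.spatial.transform import Rotation as Ro
PV=np.array([692.,100.3,0]);YAW=.107
def c2w(p): return PV+Ro.from_euler('z',YAW).apply(p)
def w2c(p): return Ro.from_euler('z',-YAW).apply(np.asarray(p)-PV)
def go(P,yaw=YAW+np.pi/2):
    o=bot.get_obs();R=Ro.from_euler('xyz',o['tcp_rot']);P=c2w(P)
    d=R.inv().apply(P-o['tool_pos']);r=(R.inv()*Ro.from_euler('xyz',[np.pi,0,yaw])).as_rotvec()
    print("share",(d/200).round(4),(r/(np.pi/4)).round(3))
def st():
    o=bot.get_obs();F=o['contact_force'];print("t",round(o['time'],2),"clampTCP",w2c(o['tool_pos']).round(2),"rpy",o['tcp_rot'].round(3),"Fclamp",Ro.from_euler('z',-YAW).apply(F).round(2),"w",round(o['grip_width'],1))
E
python3 -m inch '[[[-0.355,1,0,0,0,0,1],[-0.355,1,0,0,0,0,1],[-0.355,1,0,0,0,0,1],[-0.355,1,0,0,0,0,1],[-0.355,1,0,0,0,0,1],[-0.355,1,0,0,0,0,1],[-0.355,1,0,0,0,0,1],[-0.355,1,0,0,0,0,1],[-0.355,1,0,0,0,0,1],[-0.355,1,0,0,0,0,1]]]'
python3 -c "
from h import *
st();go([-118,92,150])"
```

```text
time: 1.35
tool_pos: [340.1, 361.2, 226.7]
tcp_rot: [3.142, -0.0, 1.23]
contact_force: [-0.3, -0.6, 0.1]
grip_width: 1.0
t 1.35 clampTCP [-322.06  297.01  226.74] rpy [ 3.142 -0.     1.23 ] Fclamp [-0.31 -0.58  0.12] w 1.0
share [-0.4828  1.3633  0.3837] [ 0.   -0.   -0.57]
```

```bash

python3 -m inch '[[[-0.33,0.95,0,0,0,0,1],[-0.33,0.95,0,0,0,0,1],[-0.33,0.95,0,0,0,0,1],[-0.33,0.95,0,0,0,0,1],[-0.33,0.95,0,0,0,-0.2,1],[-0.33,0.95,0,0,0,-0.4,1],[-0.33,0.95,0,0,0,-0.57,1],[-0.33,0.95,0,0,0,-0.57,1],[-0.33,0.95,0,0,0,-0.57,1],[-0.33,0.95,0,0,0,-0.57,1]]]'
python3 -c "
from h import *
st();go([-118,92,48])"
```

```text
time: 2.6
tool_pos: [497.1, 235.5, 226.8]
tcp_rot: [3.142, -0.0, 1.676]
contact_force: [-0.3, -0.6, -0.2]
grip_width: 0.3
t 2.6 clampTCP [-179.36  155.24  226.77] rpy [ 3.142 -0.     1.676] Fclamp [-0.38 -0.59 -0.18] w 0.3
share [-0.3159  0.3072  0.8938] [ 0.    -0.    -0.002]
```

```bash

python3 -m inch '[[[-0.316,0.307,0,0,0,0,1],[-0.316,0.307,0.1,0,0,0,1],[-0.316,0.307,0.35,0,0,0,1],[-0.316,0.307,0.6,0,0,0,1],[-0.316,0.307,0.8,0,0,0,1],[-0.316,0.307,0.894,0,0,0,1],[-0.316,0.307,0.894,0,0,0,1],[-0.316,0.307,0.894,0,0,0,1],[-0.316,0.307,0.894,0,0,0,1],[-0.316,0.307,0.894,0,0,0,1]]]'
python3 -c "
from h import *
st()
import cv2
for n in ('scene','top'):
    cv2.imwrite(f'pics/{n}1.png',bot.capture(n)[:,:,::-1])
a=cv2.imread('pics/top1.png')[95:235,215:375];b=cv2.imread('pics/scene1.png')[110:250,290:450]
cv2.imwrite('pics/z1.png',cv2.resize(cv2.hconcat([a,b]),None,fx=2.5,fy=2.5,interpolation=2))"
```

```text
time: 3.85
tool_pos: [565.5, 179.2, 48.9]
tcp_rot: [3.14, -0.0, 1.678]
contact_force: [-0.1, 0.5, -0.1]
grip_width: 0.5
t 3.85 clampTCP [-117.36   91.96   48.85] rpy [ 3.14  -0.     1.678] Fclamp [-0.06  0.48 -0.11] w 0.5
```

View pics/z1.png

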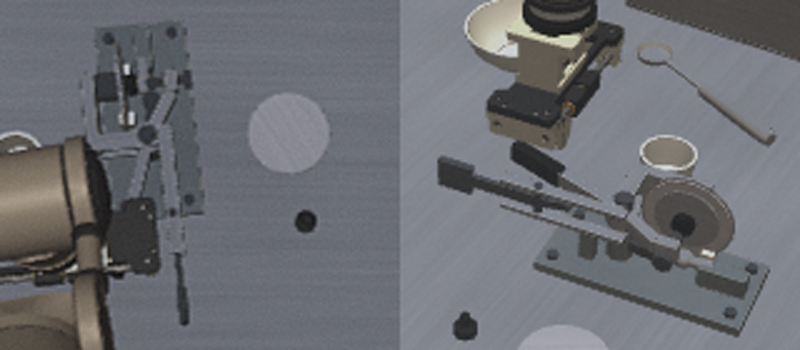

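```bash

python3 -m inch '[[[-0.03,0,0,0,0,0,1],[-0.06,0,0,0,0,0,1],[-0.07,0,0,0,0,0,1],[-0.08,0,0,0,0,0,1],[-0.085,0,0,0,0,0,1],[-0.09,0,0,0,0,0,1],[-0.095,0,0,0,0,0,1],[-0.1,0,0,0,0,0,1],[-0.105,0,0,0,0,0,1],[-0.105,0,0,0,0,0,1]]]'
python3 -c "
from h import *
st()"
```

```text
time: 5.2
tool_pos: [567.3, 158.1, 47.9]
tcp_rot: [-3.142, -0.0, 1.678]
contact_force: [0.5, -0.0, -0.2]
grip_width: 0.4
t 5.2 clampTCP [-117.84   70.81   47.93] rpy [-3.142 -0.     1.678] Fclamp [ 0.54 -0.07 -0.21] w 0.4
```

```bash

python3 -m inch '[[[-0.004,0,0,0,0,0,1],[-0.008,0,0,0,0,0,1],[-0.012,0,0,0,0,0,1],[-0.016,0,0,0,0,0,1],[-0.02,0,0,0,0,0,1],[-0.024,0,0,0,0,0,1],[-0.028,0,0,0,0,0,1],[-0.032,0,0,0,0,0,1],[-0.036,0,0,0,0,0,1],[-0.04,0,0,0,0,0,1]]]'
python3 -c "
from h import *
st()"
```

```text
time: 6.45
tool_pos: [568.0, 150.3, 47.9]
tcp_rot: [-3.141, -0.0, 1.678]
contact_force: [-1.4, 3.6, 0.1]
grip_width: 0.4
t 6.45 clampTCP [-117.97   62.92   47.85] rpy [-3.141 -0.     1.678] Fclamp [-1.04  3.76  0.1 ] w 0.4
```

```bash

python3 -m inch '[[[-0.003,0,0,0,0,0,1],[-0.006,0,0,0,0,0,1],[-0.009,0,0,0,0,0,1],[-0.012,0,0,0,0,0,1],[-0.015,0,0,0,0,0,1],[-0.018,0,0,0,0,0,1],[-0.021,0,0,0,0,0,1],[-0.024,0,0,0,0,0,1],[-0.027,0,0,0,0,0,1],[-0.03,0,0,0,0,0,1]]]'
python3 -c "
from h import *
st()"
```

```text
time: 7.7
tool_pos: [568.8, 144.2, 47.9]
tcp_rot: [3.141, 0.0, 1.678]
contact_force: [-1.3, 2.4, 1.2]
grip_width: 0.5
t 7.7 clampTCP [-117.77   56.78   47.94] rpy [3.141 0.    1.678] Fclamp [-1.    2.47  1.21] w 0.5
```

```bash

python3 -m inch '[[[-0.002,0,0,0,0,0,1],[-0.004,0,0,0,0,0,1],[-0.006,0,0,0,0,0,1],[-0.008,0,0,0,0,0,1],[-0.01,0,0,0,0,0,1],[-0.012,0,0,0,0,0,1],[-0.014,0,0,0,0,0,1],[-0.016,0,0,0,0,0,1],[-0.018,0,0,0,0,0,1],[-0.02,0,0,0,0,0,1]]]'
python3 -c "
from h import *
st()"
```

```text
time: 8.95
tool_pos: [569.3, 140.2, 48.0]
tcp_rot: [3.141, -0.0, 1.678]
contact_force: [-0.8, 1.6, 0.7]
grip_width: 0.2
t 8.95 clampTCP [-117.76   52.8    47.95] rpy [ 3.141 -0.     1.678] Fclamp [-0.65  1.71  0.68] w 0.2
```

```bash

python3 -m inch '[[[-0.002,0,0,0,0,0,1],[-0.004,0,0,0,0,0,1],[-0.006,0,0,0,0,0,1],[-0.008,0,0,0,0,0,1],[-0.01,0,0,0,0,0,1],[-0.011,0,0,0,0,0,1],[-0.012,0,0,0,0,0,1],[-0.013,0,0,0,0,0,1],[-0.014,0,0,0,0,0,1],[-0.015,0,0,0,0,0,1]]]'
python3 -c "
from h import *
st()"
```

```text
time: 10.2
tool_pos: [569.5, 137.3, 47.9]
tcp_rot: [3.142, -0.0, 1.678]
contact_force: [0.2, 0.2, 0.3]
grip_width: 0.5
t 10.2 clampTCP [-117.82   49.87   47.93] rpy [ 3.142 -0.     1.678] Fclamp [0.18 0.14 0.32] w 0.5
```

```bash

python3 -m inch '[[[-0.001,0,0,0,0,0,1],[-0.002,0,0,0,0,0,1],[-0.003,0,0,0,0,0,1],[-0.004,0,0,0,0,0,1],[-0.005,0,0,0,0,0,1],[-0.006,0,0,0,0,0,1],[-0.007,0,0,0,0,0,1],[-0.008,0,0,0,0,0,1],[-0.009,0,0,0,0,0,1],[-0.01,0,0,0,0,0,1]]]'
python3 -c "
from h import *
st()"
python3 -m inch '[[[-0.001,0,0,0,0,0,1],[-0.002,0,0,0,0,0,1],[-0.003,0,0,0,0,0,1],[-0.004,0,0,0,0,0,1],[-0.005,0,0,0,0,0,1],[-0.006,0,0,0,0,0,1],[-0.007,0,0,0,0,0,1],[-0.008,0,0,0,0,0,1],[-0.009,0,0,0,0,0,1],[-0.009,0,0,0,0,0,1]]]'
python3 -c "
from h import *
st()"
```

```text
time: 11.45
tool_pos: [569.7, 135.3, 47.9]
tcp_rot: [3.142, -0.0, 1.678]
contact_force: [-0.6, -0.7, 0.8]
grip_width: 0.6
t 11.45 clampTCP [-117.82   47.86   47.94] rpy [ 3.142 -0.     1.678] Fclamp [-0.7  -0.59  0.82] w 0.6
time: 12.7
tool_pos: [569.9, 133.7, 47.9]
tcp_rot: [-3.142, -0.0, 1.678]
contact_force: [-0.2, 0.9, 0.2]
grip_width: 0.9
t 12.7 clampTCP [-117.88   46.21   47.92] rpy [-3.142 -0.     1.678] Fclamp [-0.05  0.94  0.23] w 0.9
```

```bash

python3 -m inch '[[[-0.001,0,0,0,0,0,1],[-0.002,0,0,0,0,0,1],[-0.003,0,0,0,0,0,1],[-0.004,0,0,0,0,0,1],[-0.005,0,0,0,0,0,1],[-0.006,0,0,0,0,0,1],[-0.007,0,0,0,0,0,1],[-0.008,0,0,0,0,0,1],[-0.009,0,0,0,0,0,1],[-0.009,0,0,0,0,0,1]]]'
python3 -c "
from h import *
st()
import cv2
for n in ('scene','top'):
    cv2.imwrite(f'pics/{n}2.png',bot.capture(n)[:,:,::-1])
a=cv2.imread('pics/top2.png')[95:235,235:345];b=cv2.imread('pics/scene2.png')[140:240,290:450]
cv2.imwrite('pics/z2.png',cv2.resize(b,None,fx=5,fy=5,interpolation=2))"
```

```text
time: 13.95
tool_pos: [569.8, 132.4, 47.9]
tcp_rot: [-3.141, -0.001, 1.678]
contact_force: [-1.8, 5.8, 0.8]
grip_width: 0.3
t 13.95 clampTCP [-118.08   44.94   47.89] rpy [-3.141e+00 -1.000e-03  1.678e+00] Fclamp [-1.14  5.93  0.85] w 0.3
```

View pics/z2.png

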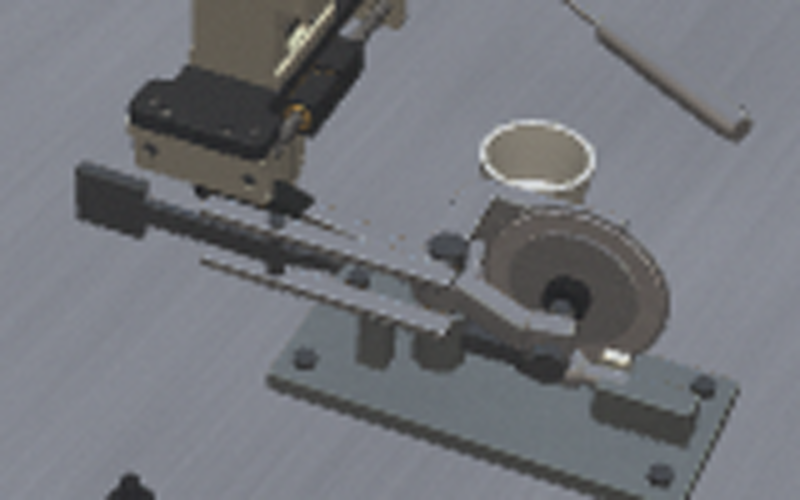

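```bash

python3 -m inch '[[[-0.0005,0,0,0,0,0,1],[-0.001,0,0,0,0,0,1],[-0.001,0,0,0,0,0,1],[-0.0015,0,0,0,0,0,1],[-0.0015,0,0,0,0,0,1],[-0.002,0,0,0,0,0,1],[-0.002,0,0,0,0,0,1],[-0.0025,0,0,0,0,0,1],[-0.0025,0,0,0,0,0,1],[-0.0025,0,0,0,0,0,1]]]'
python3 -c "
from h import *
st()"
```

```text
time: 15.3
tool_pos: [569.8, 132.1, 47.9]
tcp_rot: [-3.141, -0.001, 1.678]
contact_force: [-3.0, 7.4, 1.4]
grip_width: 0.3
t 15.3 clampTCP [-118.12   44.71   47.9 ] rpy [-3.141e+00 -1.000e-03  1.678e+00] Fclamp [-2.23  7.73  1.4 ] w 0.3
```

```bash

python3 -m inch '[[[-0.0005,0,0,0,0,0,1],[-0.001,0,0,0,0,0,1],[-0.001,0,0,0,0,0,1],[-0.0015,0,0,0,0,0,1],[-0.002,0,0,0,0,0,1],[-0.0025,0,0,0,0,0,1],[-0.003,0,0,0,0,0,1],[-0.0035,0,0,0,0,0,1],[-0.004,0,0,0,0,0,1],[-0.004,0,0,0,0,0,1]]]'
python3 -c "
from h import *
st()"
```

```text
time: 16.55
tool_pos: [569.8, 131.8, 47.9]
tcp_rot: [-3.141, -0.002, 1.678]
contact_force: [-2.2, 9.4, 0.1]
grip_width: 0.3
t 16.55 clampTCP [-118.19   44.35   47.89] rpy [-3.141e+00 -2.000e-03  1.678e+00] Fclamp [-1.19  9.58  0.07] w 0.3
```

```bash

python3 -m inch '[[[-0.0005,0,0,0,0,0,1],[-0.001,0,0,0,0,0,1],[-0.0015,0,0,0,0,0,1],[-0.002,0,0,0,0,0,1],[-0.0025,0,0,0,0,0,1],[-0.003,0,0,0,0,0,1],[-0.0035,0,0,0,0,0,1],[-0.004,0,0,0,0,0,1],[-0.0045,0,0,0,0,0,1],[-0.005,0,0,0,0,0,1]]]'
python3 -c "
from h import *
st()"
```

```text
time: 17.8
tool_pos: [569.7, 130.9, 47.9]
tcp_rot: [-3.141, -0.002, 1.678]
contact_force: [-3.3, 9.9, 1.1]
grip_width: 0.2
t 17.8 clampTCP [-118.35   43.51   47.9 ] rpy [-3.141e+00 -2.000e-03  1.678e+00] Fclamp [-2.25 10.2   1.13] w 0.2
```

```bash

python3 -m inch '[[[-0.0005,0,0,0,0,0,1],[-0.001,0,0,0,0,0,1],[-0.002,0,0,0,0,0,1],[-0.0025,0,0,0,0,0,1],[-0.003,0,0,0,0,0,1],[-0.004,0,0,0,0,0,1],[-0.0045,0,0,0,0,0,1],[-0.005,0,0,0,0,0,1],[-0.006,0,0,0,0,0,1],[-0.006,0,0,0,0,0,1]]]'
python3 -c "
from h import *
st()"
```

```text
time: 19.05
tool_pos: [569.6, 129.6, 47.9]
tcp_rot: [-3.14, -0.002, 1.678]
contact_force: [-3.5, 9.5, 1.3]
grip_width: 0.2
t 19.05 clampTCP [-118.57   42.21   47.86] rpy [-3.140e+00 -2.000e-03  1.678e+00] Fclamp [-2.51  9.86  1.28] w 0.2
```

```bash

python3 -m inch '[[[-0.0005,0,0,0,0,0,1],[-0.001,0,0,0,0,0,1],[-0.002,0,0,0,0,0,1],[-0.0025,0,0,0,0,0,1],[-0.003,0,0,0,0,0,1],[-0.004,0,0,0,0,0,1],[-0.0045,0,0,0,0,0,1],[-0.005,0,0,0,0,0,1],[-0.006,0,0,0,0,0,1],[-0.006,0,0,0,0,0,1]]]'
python3 -c "
from h import *
st()"
```

```text
time: 20.3
tool_pos: [569.5, 128.4, 47.9]
tcp_rot: [-3.14, -0.002, 1.678]
contact_force: [-3.7, 8.9, 2.4]
grip_width: 0.3
t 20.3 clampTCP [-118.78   40.99   47.86] rpy [-3.140e+00 -2.000e-03  1.678e+00] Fclamp [-2.7   9.26  2.38] w 0.3
```

```bash

python3 -m inch '[[[-0.001,0,0,0,0,0,1],[-0.0015,0,0,0,0,0,1],[-0.002,0,0,0,0,0,1],[-0.003,0,0,0,0,0,1],[-0.0035,0,0,0,0,0,1],[-0.004,0,0,0,0,0,1],[-0.005,0,0,0,0,0,1],[-0.006,0,0,0,0,0,1],[-0.0065,0,0,0,0,0,1],[-0.0065,0,0,0,0,0,1]]]'
python3 -c "
from h import *
st()"
```

```text
time: 21.55
tool_pos: [569.5, 127.0, 47.9]
tcp_rot: [-3.139, -0.002, 1.678]
contact_force: [-5.2, 8.5, 1.9]
grip_width: 0.5
t 21.55 clampTCP [-118.98   39.62   47.86] rpy [-3.139e+00 -2.000e-03  1.678e+00] Fclamp [-4.24  9.04  1.88] w 0.5
```

```bash

python3 -m inch '[[[-0.001,0,0,0,0,0,1],[-0.0015,0,0,0,0,0,1],[-0.002,0,0,0,0,0,1],[-0.003,0,0,0,0,0,1],[-0.0035,0,0,0,0,0,1],[-0.004,0,0,0,0,0,1],[-0.005,0,0,0,0,0,1],[-0.006,0,0,0,0,0,1],[-0.0065,0,0,0,0,0,1],[-0.0065,0,0,0,0,0,1]]]'
python3 -c "
from h import *
st()"
```

```text
time: 22.8
tool_pos: [569.4, 125.6, 47.8]
tcp_rot: [-3.139, -0.002, 1.678]
contact_force: [-5.3, 8.9, 3.1]
grip_width: 0.7
t 22.8 clampTCP [-119.22   38.29   47.77] rpy [-3.139e+00 -2.000e-03  1.678e+00] Fclamp [-4.32  9.46  3.15] w 0.7
```

```bash

python3 -m inch '[[[-0.001,0,0,0,0,0,1],[-0.0015,0,0,0,0,0,1],[-0.002,0,0,0,0,0,1],[-0.003,0,0,0,0,0,1],[-0.0035,0,0,0,0,0,1],[-0.004,0,0,0,0,0,1],[-0.005,0,0,0,0,0,1],[-0.0055,0,0,0,0,0,1],[-0.006,0,0,0,0,0,1],[-0.006,0,0,0,0,0,1]]]'
python3 -c "
from h import *
st()"
```

```text
time: 24.05
tool_pos: [569.4, 124.3, 47.8]
tcp_rot: [-3.138, -0.002, 1.678]
contact_force: [-6.8, 10.0, 3.6]
grip_width: 0.6
t 24.05 clampTCP [-119.38   37.     47.79] rpy [-3.138e+00 -2.000e-03  1.678e+00] Fclamp [-5.72 10.71  3.62] w 0.6
```

```bash

python3 -m inch '[[[-0.001,-0.001,0,0,0,0,1],[-0.0015,-0.002,0,0,0,0,1],[-0.002,-0.003,0,0,0,0,1],[-0.0025,-0.004,0,0,0,0,1],[-0.003,-0.004,0,0,0,0,1],[-0.0035,-0.005,0,0,0,0,1],[-0.004,-0.005,0,0,0,0,1],[-0.0045,-0.005,0,0,0,0,1],[-0.005,-0.005,0,0,0,0,1],[-0.005,-0.005,0,0,0,0,1]]]'
python3 -c "
from h import *
st()"
```

```text
time: 25.3
tool_pos: [569.2, 123.2, 47.9]
tcp_rot: [-3.14, -0.001, 1.678]
contact_force: [-3.6, 7.4, 1.9]
grip_width: 0.4
t 25.3 clampTCP [-119.61   35.84   47.85] rpy [-3.140e+00 -1.000e-03  1.678e+00] Fclamp [-2.76  7.73  1.92] w 0.4
```

```bash

python3 -m inch '[[[-0.001,-0.001,0,0,0,0,1],[-0.0015,-0.001,0,0,0,0,1],[-0.002,-0.001,0,0,0,0,1],[-0.003,-0.001,0,0,0,0,1],[-0.0035,-0.001,0,0,0,0,1],[-0.004,-0.002,0,0,0,0,1],[-0.005,-0.002,0,0,0,0,1],[-0.006,-0.002,0,0,0,0,1],[-0.0065,-0.002,0,0,0,0,1],[-0.0065,-0.002,0,0,0,0,1]]]'
python3 -c "
from h import *
st()"
```

```text
time: 26.55
tool_pos: [569.2, 122.0, 47.9]
tcp_rot: [-3.141, -0.002, 1.678]
contact_force: [-2.7, 8.8, 1.6]
grip_width: 0.6
t 26.55 clampTCP [-119.77   34.72   47.87] rpy [-3.141e+00 -2.000e-03  1.678e+00] Fclamp [-1.73  9.05  1.59] w 0.6
```

```bash

python3 -m inch '[[[-0.0005,0,0,0,0,0,1],[-0.001,0,0,0,0,0,1],[-0.0015,0,0,0,0,0,1],[-0.002,0,0,0,0,0,1],[-0.0025,0,0,0,0,0,1],[-0.003,0,0,0,0,0,1],[-0.0035,0,0,0,0,0,1],[-0.004,0,0,0,0,0,1],[-0.0045,0,0,0,0,0,1],[-0.0045,0,0,0,0,0,1]]]'
python3 -c "
from h import *
st()"
```

```text
time: 27.8
tool_pos: [569.2, 121.6, 47.9]
tcp_rot: [-3.141, -0.002, 1.678]
contact_force: [-3.0, 10.7, 1.4]
grip_width: 0.4
t 27.8 clampTCP [-119.83   34.33   47.88] rpy [-3.141e+00 -2.000e-03  1.678e+00] Fclamp [-1.82 11.    1.41] w 0.4
```

```bash

python3 -m inch '[[[-0.0005,0,0,0,0,0,1],[-0.001,0,0,0,0,0,1],[-0.0015,0,0,0,0,0,1],[-0.002,0,0,0,0,0,1],[-0.0025,0,0,0,0,0,1],[-0.003,0,0,0,0,0,1],[-0.0035,0,0,0,0,0,1],[-0.004,0,0,0,0,0,1],[-0.0045,0,0,0,0,0,1],[-0.0045,0,0,0,0,0,1]]]'
python3 -c "
from h import *
st()"
```

```text
time: 29.05
tool_pos: [569.2, 121.3, 47.9]
tcp_rot: [-3.141, -0.003, 1.678]
contact_force: [-2.8, 12.7, 1.3]
grip_width: 0.2
t 29.05 clampTCP [-119.83   33.95   47.94] rpy [-3.141e+00 -3.000e-03  1.678e+00] Fclamp [-1.48 12.89  1.29] w 0.2
```

```bash

python3 -m inch '[[[-0.001,0,0,0,0,0,1],[-0.002,0,0,0,0,0,1],[-0.003,0,0,0,0,0,1],[-0.004,0,0,0,0,0,1],[-0.005,0,0,0,0,0,1],[-0.006,0,0,0,0,0,1],[-0.007,0,0,0,0,0,1],[-0.008,0,0,0,0,0,1],[-0.008,0,0,0,0,0,1],[-0.008,0,0,0,0,0,1]]]'
python3 -c "
from h import *
st()"
```

```text
time: 30.3
tool_pos: [569.2, 120.6, 47.9]
tcp_rot: [-3.14, -0.004, 1.678]
contact_force: [-4.9, 17.4, 2.1]
grip_width: 0.5
t 30.3 clampTCP [-119.96   33.25   47.93] rpy [-3.14  -0.004  1.678] Fclamp [-2.97 17.77  2.08] w 0.5
```

```bash

python3 -m inch '[[[0.02,0,0,0,0,0,1],[0.06,0,0,0,0,0,1],[0.15,0,0,0,0,0,1],[0.2,0,0,0,0,0,1],[0.2,0,-0.15,0,0,0,1],[0.2,0,-0.3,0,0,0,1],[0.2,-0.15,-0.3,0,0,0,1],[0.2,-0.3,-0.3,0,0,0,1],[0.2,-0.3,-0.3,0,0,0,1],[0.2,-0.3,-0.3,0,0,0,1]]]'
python3 -c "
from h import *
st()
go([-180,12,50])
import cv2
for n in ('scene','top'):
    cv2.imwrite(f'pics/{n}3.png',bot.capture(n)[:,:,::-1])
a=cv2.imread('pics/top3.png')[95:235,215:345];b=cv2.imread('pics/scene3.png')[120:260,290:450]
cv2.imwrite('pics/z3.png',cv2.resize(cv2.hconcat([a,b]),None,fx=2.7,fy=2.7,interpolation=2))"
```

```text
time: 31.55
tool_pos: [507.2, 151.1, 108.3]
tcp_rot: [3.14, 0.0, 1.678]
contact_force: [0.2, -0.3, -0.9]
grip_width: 0.3
t 31.55 clampTCP [-178.3    70.29  108.3 ] rpy [3.14  0.    1.678] Fclamp [ 0.15 -0.3  -0.87] w 0.3
share [-0.2914 -0.009   0.2915] [0.002 0.    0.   ]
```

View pics/z3.png

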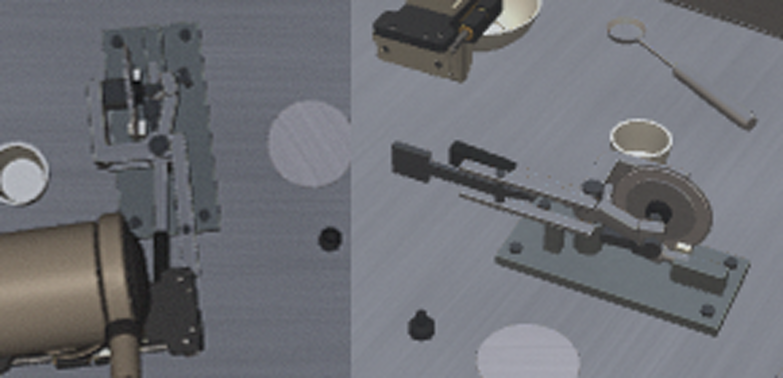

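```bash

python3 -m inch '[[[-0.15,-0.012,0,0,0,0,1],[-0.29,-0.012,0,0,0,0,1],[-0.29,-0.012,0,0,0,0,1],[-0.29,-0.012,0.08,0,0,0,1],[-0.29,-0.012,0.16,0,0,0,1],[-0.29,-0.012,0.24,0,0,0,1],[-0.29,-0.012,0.29,0,0,0,1],[-0.29,-0.012,0.29,0,0,0,1],[-0.29,-0.012,0.29,0,0,0,1],[-0.29,-0.012,0.29,0,0,0,1]]]'
python3 -c "
from h import *
st()
import cv2
for n in ('scene','top'):
    cv2.imwrite(f'pics/{n}4.png',bot.capture(n)[:,:,::-1])
a=cv2.imread('pics/top4.png')[95:235,215:345];b=cv2.imread('pics/scene4.png')[120:260,290:450]
cv2.imwrite('pics/z4.png',cv2.resize(cv2.hconcat([a,b]),None,fx=2.7,fy=2.7,interpolation=2))"
```

```text
time: 32.9
tool_pos: [510.5, 93.0, 50.5]
tcp_rot: [3.14, -0.0, 1.678]
contact_force: [-0.3, -0.7, 0.8]
grip_width: 0.4
t 32.9 clampTCP [-181.2    12.14   50.51] rpy [ 3.14  -0.     1.678] Fclamp [-0.39 -0.68  0.82] w 0.4
```

View pics/z4.png

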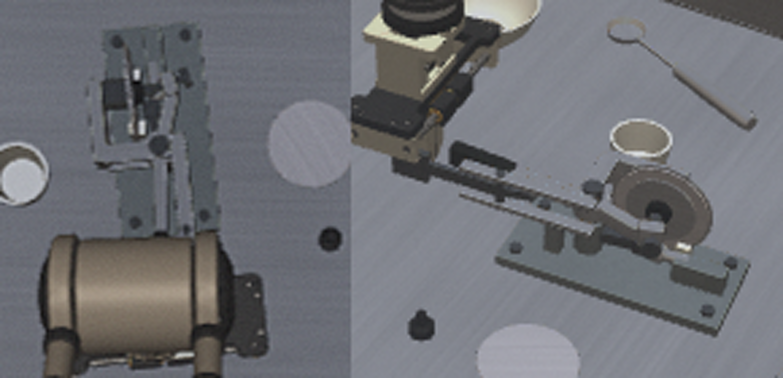

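```bash

python3 -m inch '[[[-0.03,0,0,0,0,0,1],[-0.055,0,0,0,0,0,1],[-0.08,0,0,0,0,0,1],[-0.105,0,0,0,0,0,1],[-0.13,0,0,0,0,0,1],[-0.155,0,0,0,0,0,1],[-0.18,0,0,0,0,0,1],[-0.2,0,0,0,0,0,1],[-0.22,0,0,0,0,0,1],[-0.22,0,0,0,0,0,1]]]'
python3 -c "
from h import *
st()
import cv2
cv2.imwrite('pics/scene5.png',bot.capture('scene')[:,:,::-1])
b=cv2.imread('pics/scene5.png')[120:260,290:450]
cv2.imwrite('pics/z5.png',cv2.resize(b,None,fx=4,fy=4,interpolation=2))"
```

```text
time: 34.25
tool_pos: [514.7, 48.8, 49.9]
tcp_rot: [-3.141, 0.0, 1.677]
contact_force: [0.4, 2.3, 0.2]
grip_width: 0.5
t 34.25 clampTCP [-181.77  -32.3    49.87] rpy [-3.141  0.     1.677] Fclamp [0.65 2.21 0.24] w 0.5
```

View pics/z5.png

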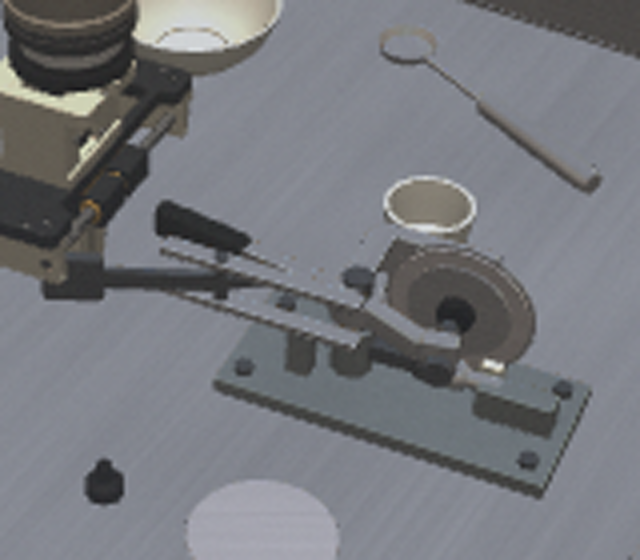

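```bash

python3 -m inch '[[[-0.015,0,0,0,0,0,1],[-0.03,0,0,0,0,0,1],[-0.045,0,0,0,0,0,1],[-0.06,0,0,0,0,0,1],[-0.075,0,0,0,0,0,1],[-0.09,0,0,0,0,0,1],[-0.105,0,0,0,0,0,1],[-0.11,0,0,0,0,0,1],[-0.11,0,0,0,0,0,1],[-0.11,0,0,0,0,0,1]]]'
python3 -c "
from h import *
st()
import cv2
cv2.imwrite('pics/scene6.png',bot.capture('scene')[:,:,::-1])
b=cv2.imread('pics/scene6.png')[120:260,290:450]
cv2.imwrite('pics/z6.png',cv2.resize(b,None,fx=4,fy=4,interpolation=2))"
```

```text
time: 35.55
tool_pos: [517.0, 27.3, 49.9]
tcp_rot: [-3.141, -0.0, 1.678]
contact_force: [-1.0, 2.0, 0.3]
grip_width: 0.4
t 35.55 clampTCP [-181.79  -53.88   49.87] rpy [-3.141 -0.     1.678] Fclamp [-0.79  2.08  0.33] w 0.4
```

View pics/z6.png

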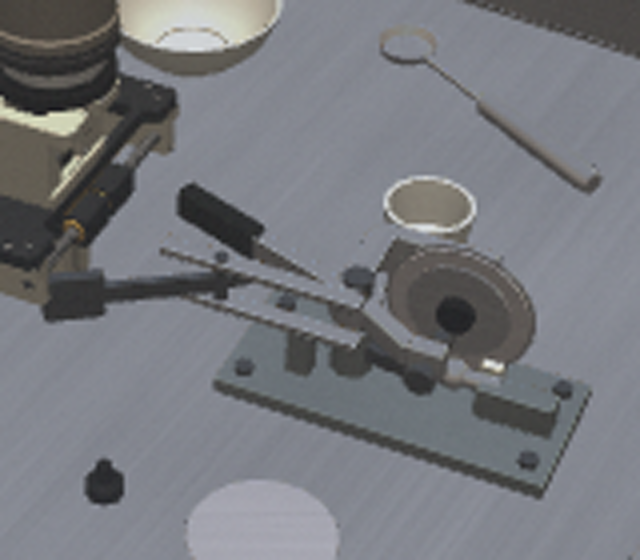

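```bash

python3 -m inch '[[[0.04,0,0,0,0,0,1],[0.09,0,0,0,0,0,1],[0.14,0,0,0,0,0,1],[0.19,0,0,0,0,0,1],[0.24,0,0,0,0,0,1],[0.29,0,0,0,0,0,1],[0.33,0,0,0,0,0,1],[0.34,0,0,0,0,0,1],[0.34,0,0,0,0,0,1],[0.34,0,0,0,0,0,1]]]'
python3 -m inch '[[[0,0,-0.1,0,0,0,1],[0,0,-0.25,0,0,0,1],[0,0,-0.4,0,0,0,1],[0,0,-0.55,0,0,0,1],[0,-0.2,-0.6,0,0,0,1],[0,-0.5,-0.6,0,0,0,1],[0,-0.5,-0.6,0,0,0,1],[0,-0.5,-0.6,0,0,0,1],[0,-0.5,-0.6,0,0,0,1],[0,-0.5,-0.6,0,0,0,1]]]'
python3 -c "
from h import *
st()
import cv2
for n in ('scene','top'):
    cv2.imwrite(f'pics/{n}7.png',bot.capture(n)[:,:,::-1])
a=cv2.imread('pics/top7.png')[95:235,215:345];b=cv2.imread('pics/scene7.png')[120:260,290:450]
cv2.imwrite('pics/z7.png',cv2.resize(cv2.hconcat([a,b]),None,fx=2.7,fy=2.7,interpolation=2))
for n in ('scene','top'):
    d=cv2.absdiff(cv2.imread(f'pics/{n}0.png'),cv2.imread(f'pics/{n}7.png')).max(2);cv2.imwrite(f'pics/d{n}.png',d*3)"
```

```text
time: 36.85
tool_pos: [510.0, 94.6, 49.9]
tcp_rot: [3.141, 0.0, 1.677]
contact_force: [-0.3, 0.3, 0.2]
grip_width: 0.3
time: 38.1
tool_pos: [411.4, 84.2, 169.8]
tcp_rot: [3.141, -0.0, 1.678]
contact_force: [0.0, -0.1, 0.3]
grip_width: 0.5
t 38.1 clampTCP [-280.76   13.98  169.81] rpy [ 3.141 -0.     1.678] Fclamp [ 0.02 -0.09  0.32] w 0.5
```

View pics/z7.png

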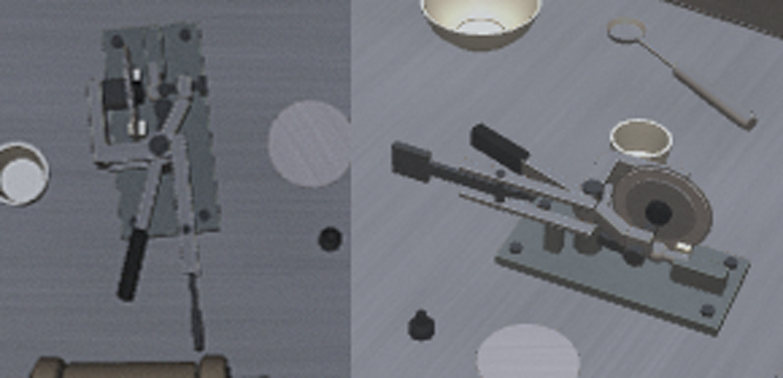

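View pics/dscene.png

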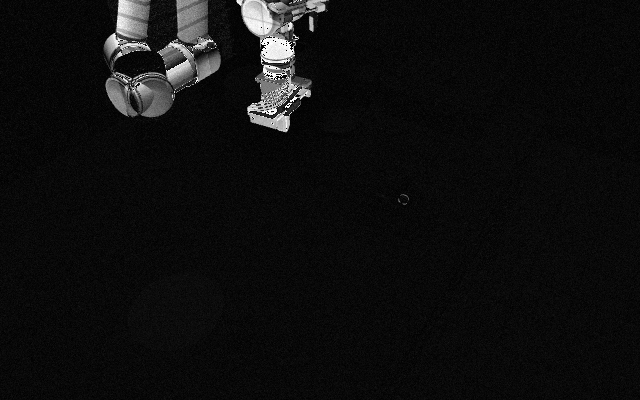

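The difference image shows that only the knob, around (403,199), and the arm have changed. The handle and lever are back where they started, and nothing else on the counter moved.

```bash
python3 -c "
from plant import bot
bot.close_job()"
```

```text
the job is handed in; nothing more can be done
```

The clamp was squeezed shut, stayed locked by itself, then sprang open when I pulled the lever. I handed the job in at about 38 s, and it reported no verdict.

- **Squeeze:** I pushed the handle with closed fingers in small force-checked steps. The knob slid at about 10 N, then I met a firm stop. The highest reading was about 18 N, under the 22 N limit, but force was only read at the end of each move.
- **Lock and release:** I backed off and the pictures showed the clamp locked. Pushing the lever's tail along −y sprang the handle open without touching it. I then let the lever spring back and lifted clear.
- **Last checks:** Comparing the first and last scene pictures, only the knob's outline and the arm changed. The handle, the lever and the other things in that view match the start. The contact force was near zero.
- **Not measured:** That the knob is fully home is judged from the firm stop and the changed outline. I had no direct reading of the knob, handle or lever positions.

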